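# Level the stock shelf on its foot, pressing the spirit level

### The arm

A 6-joint arm with a two-finger parallel gripper is mounted at the origin on the work surface. World frame = base frame: x ahead of the robot, y to its left, z up, the work surface at z = 0. Lengths are in m, angles in degrees, forces in N, time in s.
With the tool pointing down it reaches from about 0.35 to 0.725 m from the base axis. Payload 4.3 kg.
Tool frame: the origin (TCP) lies on the centre line of the jaws, within the pads' length; the fingertips stand 14 mm ahead of it and the grasp point (between the pads) lies 5 mm behind it; z points along the fingers, y is the line along which they close (so a half turn about z gives the same grasp; the last joint's range is limited). The gripper opens to 85 mm and grips with 20 to 120 N. Pads are 22 mm wide; open, the fingers measure 114 mm over their backs; the gripper's body (76 mm by 85 mm) begins 54 mm behind the grasp point. The pads swing forward as they close: fully open they stand 13 mm farther back than shut.
Start: joints at [61.461, 21.618, 4.641, 73.018, 0, 83.68], TCP at [0.217, 0.532, 0.245] pointing down, gripper open.
Joint ranges: [-156.06, 156.06], [-48.1, 94.91], [-58.44, 69.94], [-101.28, 121.22], [-78.64, 73.56], [-180, 180]. Speed limits (degrees/s): [147.25, 147.25, 180, 180, 180, 180].

### API

Orientations are given as a 3x3 rotation matrix whose columns are the frame's x, y, z axes.
In Python, from cell import read_state, read_camera, sign_off, search_frame, mark_of gives the robot as it stands. The module is installed in compiled form; this text tells all that it offers.
- The arm moves only by the tool drive_tool, never from a script. Its argument "targets" is one flat list of numbers, 5 for each row, row after row: the shift along the tool's x, y, z normalised to -1 to 1, where 1 is 60 mm, then the turn about the tool's z normalised to -1 to 1, where 1 is 2 rad, then the finger opening in mm, from 0 to 85.4. A call has 1 to 10 rows; each row shifts and turns the commanded pose from where the row before left it, along the tool's axes as they then stand; what a row does not reach is not made up. A row lasts 1/8 s, in which the tool goes at most 62.5 mm and 10.7 degrees, less where a joint would pass 70% of its speed; a pose out of reach is approached as far as the arm can. A call with a number of a shift or a turn outside -1 to 1 is refused whole. A call with a gripper value outside its range is refused whole. The fingers move at their own pace and stop on an object; "force" is the grip in N (left out, the last holds). Time passes only in rows, so rows that do not move let the fingers close. It gives the time, the measured TCP pose, the force, the opening and the grip force at its end, in the units of the state.
- read_state(): the state, without advancing time (a new reading comes with each control period).
- read_camera(name): name is "scene" or "top"; returns a dict with "color" (384x512x3 uint8, blue, green, red), "mtx" (3x3 intrinsics, pixels), "R" (3x3) and "t" (3): a world point X has camera coordinates R X + t. Camera axes: x right, y down, z forward; pixel columns grow to the right and rows downward; lengths in m; the calibration is good to about 2 mm. A picture is of the moment at which its call begins. There is no depth.
- sign_off(): hands the job in; it is judged then, once.
Trained networks look in the newest picture that a camera, given by its name, has taken for a name from the list of things; names that differ only in an ending like _2 or _b are one class to them, and where a whole thing is asked for, a point or a joint stands for the part that bears it (a point fixed in the world has none). Each returns a list of dicts, best first, with "score" (0 to 1); they miss things now and then, are a little off and sometimes report something else, mostly with a low value. They report only what shows in the picture. A call takes as long as a camera call. They do not tell look-alikes from the thing itself.
- search_frame(camera, query): "centre" ([x, y, z] in m, in the coordinates of the camera as it stood for that picture, good to about 4 mm: the middle of the surface that is visible of it).
- mark_of(camera, query): "centre" ([x, y, z] in m, in the coordinates of the camera as it stood for that picture, good to about 4 mm: a listed point, or the origin of a listed thing).
The state is a dict: "time_s": time; "joint_positions": joint angles; "qd": joint speeds; "effort": joint torques, N m; "tool_pos": TCP position; "orientation": TCP orientation; "ft_force": force on the tool from outside, world axes, zero at the start; "moment": the same for the moment, N m; "grip_width": opening from 0.0 (shut) to 1.0 (fully open); "finger_force": force on a finger pad.
Only numpy, scipy, OpenCV 4.12 (cv2) and the standard library are available. Lean on these libraries where they do the work, as an engineer would, in place of code of your own. Each camera call takes 0.05 s, during which the arm holds its last target. There are 200 camera calls.

### The job

Lay the spirit level flat on the low steel shelf board, along the board between its hinge and the knob, and turn the knob of the levelling foot until the bubble stands between the two lines while you press the level down hard enough to bed the sprung board on its frame. Leave the bottles, cartons and tape where they are. Finish while still pressing down on the level, with the board bedded and the bubble between the lines.

Things in the scene. Friction and masses are not known exactly. Their poses are not given: they have to be found in the camera images.
- level: The spirit level: an aluminium bar 150 long (its x), 24 wide (its y), 40 high (its z), about 0.25 kg, with a black patch on each side near both ends and one vial in the middle of its top. Origin: centre of its underside. Starts lying upright on the table, left of the shelf. Grasp it across its 24 mm width.
- level_top (a point): Centre of the level's top face, 40 mm above its underside, with the level's axes. The vial takes up 36 mm either way of it along x; the bare top beyond (36 to 75 mm from the middle, either end) is where to press with the closed fingers.
- bubble (a joint): Position (m) along the level's x of the pale bubble, 14 long, in the green vial on top; 0 = middle, range -0.024 to 0.024. It floats to the higher end, 0.6 mm per mrad of tilt (14.4 mm per rad of knob with the level along the board) and settles in about 2 s. Two black lines, 10.8 either side of the middle: the bubble is between them within 3 mm of 0.
- board_mid (a point): Middle of the top of the shelf board, a dark steel plate 110 x 345, 12 thick, about 75 above the table. y runs along the board towards the foot, z up. Hinge line at y = -160, knob axis at y = +125; the level must lie along y between -175 and +120, clear of the knob, its middle at y -100 to +45. The stand is fixed to the table, at another place, yaw and slight lean each time.
- board (a joint): How far the sprung board is lifted off its frame at the hinge (rad): 0 bedded, 0.016 lifted, where a spring keeps it even under the level's weight. 3 to 4 N down near its middle bed it; 8 N is ample. Lifted, its foot end is 16 mrad higher and the bubble 9.6 mm further towards the foot: only a reading while pressing counts.
- knob_grip (a point): Grip point of the foot's knob, on its axis: an aluminium bar 44 long (its x), 14 wide (its y), 32 high on a disc 44 in diameter, 8 thick, 3 to 8 above the foot end of the board. The bar's top is 12 above this point, the disc's top 18 below. Pinch the bar across its 14 mm from above and turn.
- knob (a joint): Turn of the knob (rad), -1.5 to 1.0, growing clockwise seen from above; stays where left (friction 0.15 N m). Clockwise raises the foot end of board and frame, 24 mrad per rad. It starts too low, needing 0.5 to 1.5 rad clockwise; the value at which the bedded board is level differs each time.
- vitamins: A white plastic jar, 60 in diameter, 105 high; bystander, origin at the centre of its underside. Leave it alone.
- supplement: An amber jar, 52 in diameter, 95 high; bystander, origin at the centre of its underside. Leave it alone.
- syrup: An amber bottle, 56 in diameter, 140 high; bystander, origin at the centre of its underside. Leave it alone.
- carton_a: A white carton 45 x 110 x 60 high; bystander, origin at the centre of its underside. Leave it alone.
- carton_b: A flat green carton 60 x 120 x 35 high; bystander, origin at the centre of its underside. Leave it alone.
- tape: A roll of tape lying flat, 90 in diameter, 36 high; bystander, origin at the centre of its underside. Leave it alone.
- drops: A small white bottle, 36 in diameter, 70 high, between the level and the shelf; bystander, origin at the centre of its underside. Leave it alone.
Mind the look-alikes: they are no part of the job. Of the things that look like the level, take the one that is farthest to the robot's right at the start.

How it is judged:
By the outcome, as a careful person would: the job done as asked, in the order asked, and still so for the second after the job is handed in, while the arm keeps its last pose, push and grip.
It also fails if it takes over 72 s, if anything falls off the work surface, if the arm or the gripper's body presses on something with over 40 N, if the wrist force passes 120 N, or if a joint passes its speed limit or range.

## Working session

There is one attempt and no reset: what is moved stays moved. The work goes in short steps, Python scripts to look and compute and a tool call to move; the robot and the scene stay as the last step left them, time stands still between calls to the robot, and variables do not carry over. Pictures are saved under pics/ and viewed, at most 10 in all, crops included, and the job is handed in when it is done.

Besides the shell and the picture viewer there is one more tool, called after "Call:" by a JSON object that holds its "op" and its "data". drive_tool: Moves the arm, as the interface text tells. Scaled input: -1 to 1 covers 60 mm each way for a shift and 2 rad each way for a turn. Its arguments: {"type":"object","properties":{"targets":{"type":"array"},"force":{"type":"number"}},"required":["targets"]}

```bash
mkdir -p pics; cat > h.py <<'E'
import numpy as np, cv2
from cell import *
def w(c,p): return np.array(c["R"]).T@(np.array(p)-np.array(c["t"]))
def find(cam,q,c,f=mark_of,n=4):
    for d in f(cam,q)[:n]: print(cam,f.__name__,q,round(d["score"],2),np.round(w(c,d["centre"]),4))
def ray(c,u,v,z):
    R=np.array(c["R"]);o=-R.T@np.array(c["t"]);d=R.T@np.linalg.inv(c["mtx"])@np.array([u,v,1.]);return o+d*(z-o[2])/d[2]
def pix(c,X):
    p=np.array(c["mtx"])@(np.array(c["R"])@np.array(X)+np.array(c["t"]));return p[:2]/p[2]
E
python3 - <<'E'
from h import *
s=read_state();print(s["time_s"],s["tool_pos"],np.round(s["orientation"],3))
for cam in("scene","top"):
    c=read_camera(cam);cv2.imwrite(f"pics/{cam}0.png",c["color"]);print(cam,-np.array(c["R"]).T@c["t"])
    for q in("level","board_mid","knob_grip","drops"): find(cam,q,c)
print(read_state()["time_s"])
E
```

```text
0.0 [0.21711905 0.53176602 0.24435457] [[-0.926  0.378 -0.001]
 [ 0.378  0.926 -0.002]
 [ 0.    -0.002 -1.   ]]
scene [1.33198812 0.49613426 1.25020235]
scene call level 0.91 [0.5119 0.3315 0.0009]
scene call level 0.9 [0.3929 0.4586 0.0026]
scene call level 0.89 [ 3.419e-01  6.341e-01 -2.000e-04]
scene call board_mid 0.86 [ 0.6065 -0.0515  0.0724]
scene call knob_grip 0.74 [ 0.606  -0.0511  0.0729]
scene call knob_grip 0.43 [0.6208 0.0757 0.1025]
scene call drops 0.58 [ 0.4472  0.153  -0.    ]
scene call drops 0.41 [ 7.093e-01  2.822e-01 -6.000e-04]
top [0.44464847 0.11815011 1.41362977]
top call level 0.78 [0.5089 0.3348 0.0013]
top call level 0.77 [ 3.373e-01  6.373e-01 -2.000e-04]
top call level 0.69 [0.3929 0.4566 0.0011]
top call board_mid 0.91 [ 0.6035 -0.0533  0.0777]
top call knob_grip 0.61 [0.705  0.2832 0.0028]
top call knob_grip 0.42 [0.6224 0.0769 0.1018]
top call drops 0.39 [ 0.4447  0.1525 -0.0038]
0.5
```

View pics/top0.png

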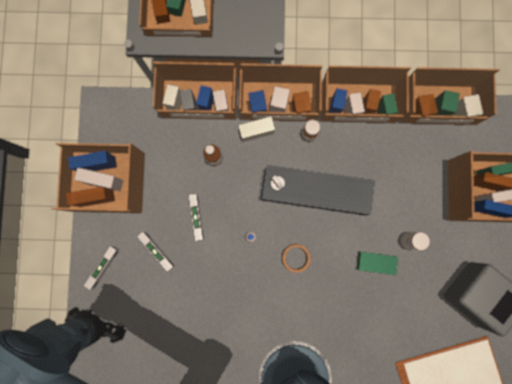

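View pics/scene0.png

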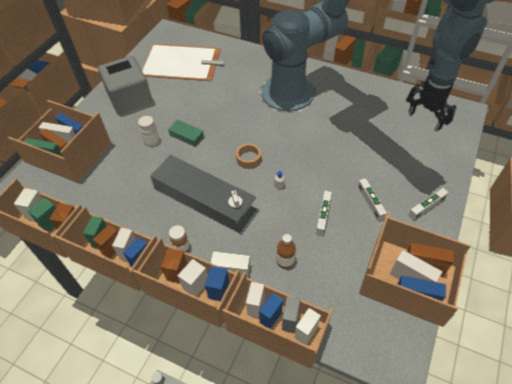

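Top view: three levels at about (196,217), (155,251) and (101,268). The right-most is (196,217), i.e. world (0.51, 0.333). The board runs from (263,185) to (372,195), with the knob at (278,183). Next I measure the yaws.

```bash
cat > yaw.py <<'E'
from h import *
def rect(c,center,z,size,mask_fn,mm=0.001):
    # rectified patch around center: col = -y, row = -x
    n=int(size/mm); P=[(0,0),(n,0),(n,n),(0,n)]
    src=np.float32([pix(c,[center[0]+(n/2-r)*mm,center[1]+(n/2-q)*mm,z]) for q,r in P])
    return cv2.warpPerspective(c["color"],cv2.getPerspectiveTransform(src,np.float32(P)),(n,n),flags=cv2.INTER_CUBIC)
def blob(img,m,center,mm=0.001):
    k,l,st,ce=cv2.connectedComponentsWithStats(m.astype(np.uint8))
    i=1+np.argmax(st[1:,4]); ys,xs=np.where(l==i); r=cv2.minAreaRect(np.float32(np.c_[xs,ys]))
    b=cv2.boxPoints(r); n=img.shape[0]
    e=(b[1]-b[0]) if np.linalg.norm(b[1]-b[0])>np.linalg.norm(b[2]-b[1]) else b[2]-b[1]
    ang=np.degrees(np.arctan2(-e[0],-e[1]))
    return [center[0]+(n/2-r[0][1])*mm,center[1]+(n/2-r[0][0])*mm],r[1],ang%180
E
python3 - <<'E'
from yaw import *
c=read_camera("top")
g=rect(c,(.51,.333),.04,.22,None); b=g.astype(int)
m=cv2.morphologyEx((b.max(2)>130).astype(np.uint8),cv2.MORPH_CLOSE,np.ones((15,15)))
print("level",blob(g,m,(.51,.333)))
h=rect(c,(.605,-.052),.075,.42,None); b=h.astype(int).max(2)
m=cv2.morphologyEx((b<75).astype(np.uint8),cv2.MORPH_CLOSE,np.ones((41,41)))
print("board",blob(h,m,(.605,-.052)))
k=rect(c,(.6215,.0763),.115,.1,None,.00025)
cv2.imwrite("pics/a.png",np.hstack([cv2.resize(h,(400,400)),k]))
E
```

```text
level ([0.500771255493164, 0.34292234802246097], (309.673095703125, 144.24827575683594), np.float32(45.916656))
board ([0.5515157470703125, -0.028891342163085934], (349.4590148925781, 92.74787902832031), np.float32(67.342125))
```

View pics/a.png

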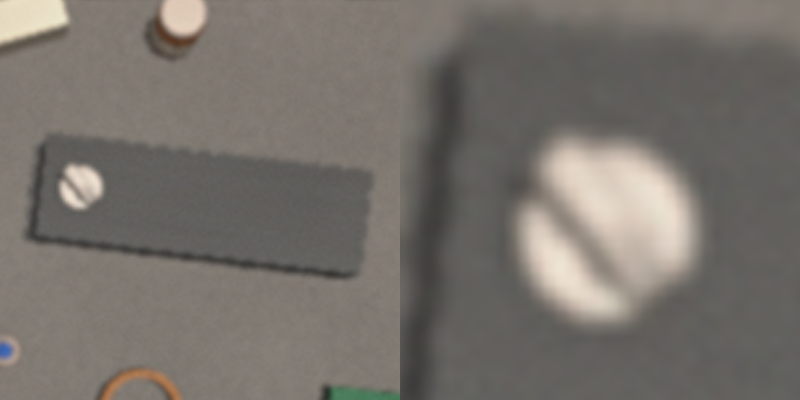

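The left crop shows the board with its long edges about 6.4° off the image rows, so board y is about (0.112, 0.994) in world. The right crop shows the knob bar at about 45°, running from (−x,−y) to (+x,+y). The level mask was wrong, so I'll redo it.

```bash
python3 - <<'E'
from yaw import *
c=read_camera("top")
g=rect(c,(.51,.333),.04,.22,None); b=g.astype(int)
m=cv2.morphologyEx(((b.min(2)>150)|((b[...,1]-b[...,2])>25)).astype(np.uint8),cv2.MORPH_CLOSE,np.ones((9,9)))
print("level",blob(g,m,(.51,.333)))
h=rect(c,(.605,-.052),.075,.42,None); b=h.astype(int).max(2)
m=cv2.morphologyEx((cv2.blur(b.astype(np.uint8),(5,5))<101).astype(np.uint8),cv2.MORPH_CLOSE,np.ones((31,31)))
m=cv2.morphologyEx(m,cv2.MORPH_OPEN,np.ones((21,21)))
print("board",blob(h,m,(.605,-.052)))
k=rect(c,(.6215,.0763),.115,.07,None,.0005); v=k.astype(int).min(2)>130
print("knobdisc",blob(k,v,(.6215,.0763),.0005))
cv2.imwrite("pics/b.png",cv2.resize(g,None,fx=2,fy=2))
s=read_state();print(s["joint_positions"],np.round(s["orientation"],3).tolist())
E
```

```text
level ([0.5063992614746093, 0.33496414184570317], (151.25025939941406, 25.454486846923828), np.float32(10.12468))
board ([0.597181655883789, -0.04852578735351562], (352.5811767578125, 116.2146987915039), np.float32(83.32012))
knobdisc ([0.6134022598266602, 0.07429750900268556], (87.27032470703125, 89.94770812988281), np.float32(158.83875))
[6.14617809e+01 2.16144442e+01 4.63993922e+00 7.30181799e+01
 1.49112985e-04 8.36807171e+01] [[-0.926, 0.378, 0.0], [0.378, 0.926, 0.0], [-0.0, 0.0, -1.0]]
```

View pics/b.png

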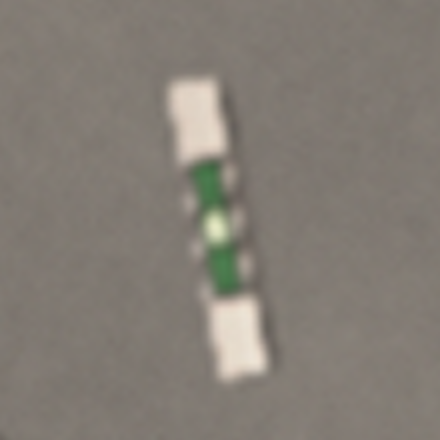

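The level lies at yaw 10.1°, centre (0.507, 0.3345), size 151x25, which agrees with the data given. Moving above it now.

Call:
{"op": "drive_tool", "data": {"targets": [-0.818,-0.174,0,0,60,-0.818,-0.174,0,0,60,-0.818,-0.174,0,0,60,-0.818,-0.174,0,0,60,-0.818,-0.174,0,0,60,-0.818,-0.174,0,0,60,-0.818,-0.174,0,0,60,0,0,0,-0.09,60,0,0,0,-0.09,60,0,0,0,-0.09,60], "force": 40}}

```text
time_s: 1.85
tool_pos: [0.5081, 0.3345, 0.2453]
orientation: [[-0.988, -0.157, -0.0], [-0.157, 0.988, 0.0], [0.0, 0.0, -1.0]]
ft_force: [0.3, 0.5, -0.8]
grip_width: 0.703
finger_force: 0.0
```

Call:
{"op": "drive_tool", "data": {"targets": [0,0,0.7,-0.012,60,0,0,0.7,0,60,0,0,0.7,0,60,0,0,0.3,0,60,0,0,0,0,60]}}

```text
time_s: 2.48
tool_pos: [0.5064, 0.334, 0.0995]
orientation: [[-0.985, -0.175, -0.004], [-0.175, 0.985, -0.002], [0.004, -0.001, -1.0]]
ft_force: [-0.5, 0.1, 0.1]
grip_width: 0.7
finger_force: 0.0
```

Call:
{"op": "drive_tool", "data": {"targets": [0,0,0.5,0,60,0,0,0.5,0,60,0,0,0.2,0,60,0,0,0,0,60,0,0,0,0,15,0,0,0,0,15,0,0,0,0,15,0,0,0,0,15,0,0,0,0,15], "force": 60}}

```text
time_s: 3.6
tool_pos: [0.5091, 0.3352, 0.031]
orientation: [[-0.985, -0.175, 0.003], [-0.175, 0.985, 0.001], [-0.003, 0.001, -1.0]]
ft_force: [-0.9, -0.8, 6.4]
grip_width: 0.267
finger_force: 60.0
```

Call:
{"op": "drive_tool", "data": {"targets": [0,0,-0.3,0,15,0,0,-0.7,0,15,0,0,-0.7,0,15,0,0,-0.7,0,15,0,0,-0.4,0,15,0,0,0,0,15]}}

```text
time_s: 4.35
tool_pos: [0.509, 0.3355, 0.1993]
orientation: [[-0.984, -0.175, 0.004], [-0.175, 0.984, 0.002], [-0.004, 0.002, -1.0]]
ft_force: [0.7, 1.0, -3.3]
grip_width: 0.265
finger_force: 59.3
```

Call:
{"op": "drive_tool", "data": {"targets": [-0.061,-0.818,0,0,15,-0.061,-0.818,0,0,15,-0.061,-0.818,0,0,15,-0.061,-0.818,0,0,15,-0.061,-0.818,0,0,15,-0.061,-0.818,0,0,15,-0.061,-0.818,0,0,15,-0.061,-0.818,0,0,15,0,0,0,0,15]}}

```text
time_s: 5.48
tool_pos: [0.6051, -0.05, 0.1947]
orientation: [[-0.985, -0.17, -0.003], [-0.17, 0.985, -0.0], [0.003, 0.0, -1.0]]
ft_force: [-0.4, 1.6, -3.3]
grip_width: 0.264
finger_force: 59.7
```

Call:
{"op": "drive_tool", "data": {"targets": [0,0,0,-0.09,15,0,0,0,-0.09,15,0,0,0,-0.09,15,0,0,0,-0.09,15,0,0,0,-0.09,15,0,0,0,-0.09,15,0,0,0,-0.09,15,0,0,0,-0.009,15,0,0,0,0,15]}}

```text
time_s: 6.6
tool_pos: [0.6049, -0.046, 0.1963]
orientation: [[-0.118, -0.993, -0.002], [-0.993, 0.118, 0.001], [-0.0, 0.002, -1.0]]
ft_force: [0.1, -0.7, -1.6]
grip_width: 0.267
finger_force: 59.7
```

```bash
python3 - <<'E'
from h import *
s=read_state();print(s["time_s"],s["tool_pos"],s["ft_force"],s["grip_width"],np.round(s["orientation"],3).tolist())
a=read_camera("top")["color"];b=read_camera("scene")["color"]
cv2.imwrite("pics/c.png",np.hstack([cv2.resize(a[110:260,220:420],(400,300)),cv2.resize(b[100:250,120:320],(400,300))]))
E
```

```text
6.6 [ 0.60485923 -0.04602526  0.19632364] [ 0.11068113 -0.69549784 -1.62809552] 0.26727773380995995 [[-0.118, -0.993, -0.002], [-0.993, 0.118, 0.001], [-0.0, 0.002, -1.0]]
```

View pics/c.png

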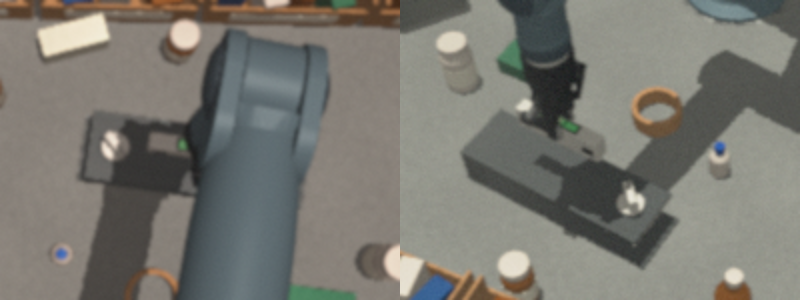

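The level is held and lined up over the board. Lowering it.

Call:
{"op": "drive_tool", "data": {"targets": [0,0,0.5,0,15,0,0,0.5,0,15,0,0,0.2,0,15,0,0,0,0,15,0,0,0,0,15]}}

```text
time_s: 7.32
tool_pos: [0.6065, -0.0468, 0.1267]
orientation: [[-0.117, -0.993, 0.002], [-0.993, 0.117, -0.0], [0.0, -0.002, -1.0]]
ft_force: [0.0, 0.1, -2.2]
grip_width: 0.266
finger_force: 59.8
```

Call:
{"op": "drive_tool", "data": {"targets": [0,0,0.05,0,15,0,0,0.05,0,15,0,0,0.05,0,15,0,0,0,0,15]}}

```text
time_s: 7.82
tool_pos: [0.6052, -0.0466, 0.1159]
orientation: [[-0.116, -0.993, -0.001], [-0.993, 0.116, 0.0], [-0.0, 0.001, -1.0]]
ft_force: [-0.3, 0.1, -2.6]
grip_width: 0.268
finger_force: 59.8
```

Call:
{"op": "drive_tool", "data": {"targets": [0,0,0.05,0,15,0,0,0.05,0,15,0,0,0,0,15]}}

```text
time_s: 8.2
tool_pos: [0.6052, -0.0466, 0.1099]
orientation: [[-0.116, -0.993, -0.001], [-0.993, 0.116, 0.0], [-0.0, 0.001, -1.0]]
ft_force: [-0.9, 0.4, -2.0]
grip_width: 0.267
finger_force: 59.8
```

Call:
{"op": "drive_tool", "data": {"targets": [0,0,0.04,0,15,0,0,0,0,15]}}

```text
time_s: 8.45
tool_pos: [0.6054, -0.0466, 0.1077]
orientation: [[-0.116, -0.993, -0.0], [-0.993, 0.116, 0.0], [-0.0, 0.0, -1.0]]
ft_force: [-0.3, -0.3, -2.7]
grip_width: 0.267
finger_force: 59.8
```

Call:
{"op": "drive_tool", "data": {"targets": [0,0,0.03,0,15,0,0,0,0,15]}}

```text
time_s: 8.7
tool_pos: [0.6054, -0.0466, 0.106]
orientation: [[-0.116, -0.993, -0.0], [-0.993, 0.116, 0.0], [-0.0, 0.0, -1.0]]
ft_force: [-1.5, 0.3, -2.0]
grip_width: 0.269
finger_force: 59.8
```

Call:
{"op": "drive_tool", "data": {"targets": [0,0,0.03,0,15,0,0,0,0,15]}}

```text
time_s: 8.95
tool_pos: [0.6056, -0.0467, 0.1043]
orientation: [[-0.116, -0.993, 0.0], [-0.993, 0.116, -0.0], [-0.0, -0.0, -1.0]]
ft_force: [0.1, 0.7, -0.9]
grip_width: 0.269
finger_force: 59.9
```

Call:
{"op": "drive_tool", "data": {"targets": [0,0,0.03,0,15,0,0,0,0,15]}}

```text
time_s: 9.2
tool_pos: [0.6059, -0.0465, 0.1035]
orientation: [[-0.116, -0.993, 0.001], [-0.993, 0.116, -0.0], [-0.0, -0.001, -1.0]]
ft_force: [-0.9, 2.0, 5.2]
grip_width: 0.27
finger_force: 60.8
```

Call:
{"op": "drive_tool", "data": {"targets": [0,0,0.02,0,15,0,0,0,0,15]}}

```text
time_s: 9.45
tool_pos: [0.606, -0.0463, 0.1024]
orientation: [[-0.116, -0.993, 0.002], [-0.993, 0.116, 0.0], [-0.0, -0.002, -1.0]]
ft_force: [-1.6, 3.6, 6.2]
grip_width: 0.268
finger_force: 61.1
```

Call:
{"op": "drive_tool", "data": {"targets": [0,0,0,0,25,0,0,0,0,28,0,0,0,0,34,0,0,0,0,40,0,0,0,0,40,0,0,-0.2,0,40,0,0,-0.6,0,40,0,0,-0.6,0,40,0,0,-0.3,0,40,0,0,0,0,40]}}

```text
time_s: 10.7
tool_pos: [0.607, -0.0469, 0.206]
orientation: [[-0.116, -0.993, 0.005], [-0.993, 0.116, -0.001], [0.0, -0.005, -1.0]]
ft_force: [0.3, -0.3, 0.0]
grip_width: 0.47
finger_force: 0.0
```

Call:
{"op": "drive_tool", "data": {"targets": [-0.682,0,0,0,40,-0.682,0,0,0,40,-0.682,0,0,0,40,0,0,0,0.083,40,0,0,0,0.083,40,0,0,0,0.083,40,0,0,0,0.083,40,0,0,0,0,40]}}

```text
time_s: 11.7
tool_pos: [0.6192, 0.0752, 0.2022]
orientation: [[-0.702, -0.712, -0.002], [-0.712, 0.702, 0.0], [0.001, 0.001, -1.0]]
ft_force: [0.2, 0.5, -0.1]
grip_width: 0.465
finger_force: 0.0
```

```bash
python3 - <<'E'
from yaw import *
c=read_camera("scene");b=c["color"]
find("scene","level_top",c,n=2);find("scene","knob_grip",c,n=2);find("scene","bubble",c,search_frame,2)
t=read_camera("top");find("top","level_top",t,n=2)
g=rect(t,(.607,-.047),.115,.2,None)
cv2.imwrite("pics/d.png",np.hstack([cv2.resize(b[150:240,150:270],(533,400),interpolation=cv2.INTER_CUBIC),cv2.resize(g[:,50:150],(200,400))]))
E
```

```text
scene call level_top 0.86 [ 0.6044 -0.052   0.1103]
scene call level_top 0.7 [0.3359 0.6347 0.0435]
scene call knob_grip 0.63 [0.6193 0.0752 0.1063]
top call level_top 0.84 [0.3369 0.6325 0.0408]
top call level_top 0.72 [ 0.6043 -0.0439  0.1138]
```

View pics/d.png

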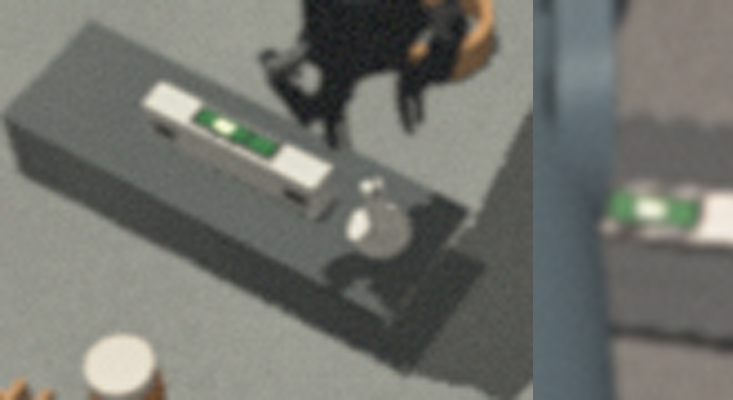

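The level lies on the board along it, clear of the knob. The bubble, at (225,127), is on the hinge side of the vial middle at about (238,132). I'll quantify this.

```bash
cat > bub.py <<'E'
from yaw import *
def bubble(cam,save=None,z=.116):
    c=read_camera(cam); ctr=(.6055,-.0465); mm=.0005
    a=np.radians(83.4); d=np.array([np.cos(a),np.sin(a)]); n=np.array([-d[1],d[0]])
    W,H=320,80  # col along d (towards foot) 160mm, row across
    P=[(0,0),(W,0),(W,H),(0,H)]
    src=np.float32([pix(c,[*(np.array(ctr)+d*(q-W/2)*mm+n*(r-H/2)*mm),z]) for q,r in P])
    g=cv2.warpPerspective(c["color"],cv2.getPerspectiveTransform(src,np.float32(P)),(W,H),flags=cv2.INTER_CUBIC)
    b=g.astype(int); gr=(b[...,1]-b[...,2]>20)&(b[...,1]>60)
    ys,xs=np.where(cv2.morphologyEx(gr.astype(np.uint8),cv2.MORPH_OPEN,np.ones((3,3)))>0)
    lo,hi=xs.min(),xs.max(); yc=int(np.median(ys))
    row=b[yc-6:yc+7].min(2).mean(0)
    w=np.clip(row[lo+4:hi-3]-row[lo+4:hi-3].min()-40,0,None)
    x=(w*np.arange(lo+4,hi-3)).sum()/w.sum()
    print(cam,"vial",lo*.5,hi*.5,"len",(hi-lo)*.5,"bubble mm from vial mid towards foot",(x-(lo+hi)/2)*.5, "w>0 len",(w>0).sum()*.5)
    print((row[::8]).astype(int))
    if save: cv2.imwrite(save,cv2.resize(g,None,fx=2.5,fy=2.5))
E
python3 -c "
from bub import *
bubble('scene','pics/e.png')"
```

```text
scene vial 46.5 113.0 len 66.5 bubble mm from vial mid towards foot -10.742411984600793 w>0 len 20.0
[101 143 196 210 209 211 209 211 211 212 201 143  81  70  77 120 183 204
 201 155  88  70  64  66  70  70  72  70  77 140 198 212 212 209 213 211
 210 214 206 154]
```

View pics/e.png

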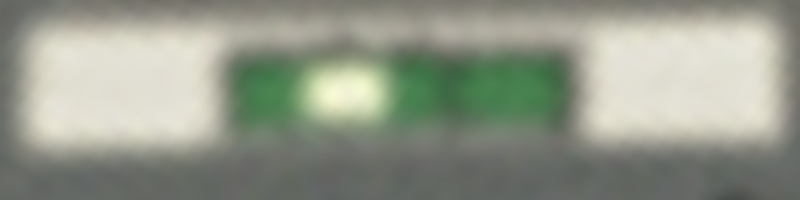

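The bubble stands 10.8 mm towards the hinge unpressed, so about −20.4 mm bedded. That needs about 1.4 rad clockwise, within the range given. Gripping the knob.

Call:
{"op": "drive_tool", "data": {"targets": [0,0,0.5,0,40,0,0,0.5,0,40,0,0,0.35,0,40,0,0,0.15,0,40,0,0,0,0,40,0,0,0,0,40]}}

```text
time_s: 12.8
tool_pos: [0.6207, 0.0753, 0.1145]
orientation: [[-0.704, -0.711, 0.002], [-0.711, 0.704, 0.0], [-0.002, -0.001, -1.0]]
ft_force: [0.9, -0.1, 0.3]
grip_width: 0.47
finger_force: 0.0
```

Call:
{"op": "drive_tool", "data": {"targets": [0,0,0,0,8,0,0,0,0,8,0,0,0,0,8,0,0,0,0,8,0,0,0,0,8,0,0,0,0,8], "force": 50}}

```text
time_s: 13.55
tool_pos: [0.6201, 0.0748, 0.1135]
orientation: [[-0.704, -0.71, 0.001], [-0.71, 0.704, -0.001], [0.0, -0.001, -1.0]]
ft_force: [0.6, -3.7, 1.8]
grip_width: 0.144
finger_force: 51.8
```

Call:
{"op": "drive_tool", "data": {"targets": [0,0,0,0.07,8,0,0,0,0.07,8,0,0,0,0.07,8,0,0,0,0.07,8,0,0,0,0.07,8,0,0,0,0.07,8,0,0,0,0.07,8,0,0,0,0.07,8,0,0,0,0.07,8,0,0,0,0.07,8]}}

```text
time_s: 14.8
tool_pos: [0.6227, 0.0708, 0.1173]
orientation: [[-0.816, 0.578, 0.007], [0.577, 0.816, -0.01], [-0.012, -0.004, -1.0]]
ft_force: [-2.5, -14.5, 18.2]
grip_width: 0.145
finger_force: 54.1
```

Call:
{"op": "drive_tool", "data": {"targets": [0,0,0,0,8,0,0,0,0,8,0,0,0,0,8,0,0,0,0,8]}}

```text
time_s: 15.3
tool_pos: [0.6225, 0.0707, 0.1175]
orientation: [[-0.818, 0.575, 0.007], [0.575, 0.818, -0.01], [-0.011, -0.004, -1.0]]
ft_force: [-2.8, -14.4, 19.0]
grip_width: 0.147
finger_force: 53.9
```

```bash
python3 -c "
from bub import *
bubble('scene')"
```

```text
scene vial 45.0 111.5 len 66.5 bubble mm from vial mid towards foot -5.764630339151424 w>0 len 20.0
[107 158 200 209 210 206 208 209 210 207 178 111  71  70  70  80 122 179
 207 194 135  78  59  71  69  72  67  63  92 169 207 211 211 210 210 214
 212 213 190 130]
```

Call:
{"op": "drive_tool", "data": {"targets": [0,0,0,0,30,0,0,0,0,40,0,0,0,0,40,0,0,-0.3,0,40,0,0,-0.6,0,40,0,0,-0.6,0,40,0,0,0,0,40,0,0,0,0,40,0,0,0,0,40,0,0,0,0,0]}}

```text
time_s: 16.6
tool_pos: [0.619, 0.0753, 0.202]
orientation: [[-0.82, 0.573, -0.002], [0.573, 0.82, 0.0], [0.002, -0.001, -1.0]]
ft_force: [-0.1, -0.4, -0.7]
grip_width: 0.271
finger_force: 0.0
```

Call:
{"op": "drive_tool", "data": {"targets": [0,0,0,0,0,0,0,0,0,0,0,0,0,0,0,0,0,0,0,0,0,0,0,0,0]}}

```text
time_s: 17.23
tool_pos: [0.6198, 0.0753, 0.2034]
orientation: [[-0.82, 0.573, 0.0], [0.573, 0.82, 0.0], [-0.0, 0.0, -1.0]]
ft_force: [0.0, -0.0, -0.0]
grip_width: -0.0
finger_force: 0.0
```

```bash
python3 -c "
from bub import *
bubble('scene')
c=read_camera('scene');find('scene','level_top',c,n=1)
s=read_state();print(s['tool_pos'],s['joint_positions'])"
```

```text
scene vial 42.5 107.5 len 65.0 bubble mm from vial mid towards foot 7.576881458637658 w>0 len 20.5
[139 187 210 209 207 207 208 209 211 194 134  80  70  74  72  66  62  67
  98 161 202 204 181 110  72  68  66  97 172 209 209 208 210 210 211 211
 213 194 132 100]
scene call level_top 0.88 [ 0.6033 -0.0534  0.1158]
[0.61976956 0.07527782 0.20332117] [1.10360071e+00 2.82148857e+01 8.59185252e+00 7.03754084e+01
 5.19904054e-03 3.60430576e+01]
```

Call:
{"op": "drive_tool", "data": {"targets": [-0.347,-0.649,0,0,0,-0.347,-0.649,0,0,0,-0.347,-0.649,0,0,0,-0.347,-0.649,0,0,0,0,0,0,0,0,0,0,0.4,0,0,0,0,0.4,0,0,0,0,0.15,0,0,0,0,0,0,0,0,0,0,0,0]}}

```text
time_s: 18.62
tool_pos: [0.5996, -0.0999, 0.1474]
orientation: [[-0.82, 0.572, 0.002], [0.572, 0.82, -0.0], [-0.002, 0.001, -1.0]]
ft_force: [-0.4, 0.2, 0.7]
grip_width: -0.001
finger_force: 0.0
```

Call:
{"op": "drive_tool", "data": {"targets": [0,0,0.05,0,0,0,0,0.05,0,0,0,0,0,0,0]}}

```text
time_s: 19.0
tool_pos: [0.5986, -0.1001, 0.1401]
orientation: [[-0.82, 0.573, -0.0], [0.573, 0.82, 0.0], [0.001, -0.0, -1.0]]
ft_force: [0.2, 0.2, -1.3]
grip_width: -0.0
finger_force: 0.0
```

Call:
{"op": "drive_tool", "data": {"targets": [0,0,0.04,0,0,0,0,0.04,0,0,0,0,0,0,0]}}

```text
time_s: 19.38
tool_pos: [0.5986, -0.1001, 0.1352]
orientation: [[-0.82, 0.573, -0.001], [0.573, 0.82, 0.0], [0.001, -0.0, -1.0]]
ft_force: [0.3, -0.4, 0.1]
grip_width: -0.001
finger_force: 0.0
```

Call:
{"op": "drive_tool", "data": {"targets": [0,0,0.04,0,0,0,0,0.02,0,0,0,0,0,0,0]}}

```text
time_s: 19.75
tool_pos: [0.5988, -0.1001, 0.1317]
orientation: [[-0.82, 0.573, -0.0], [0.573, 0.82, 0.0], [0.0, -0.0, -1.0]]
ft_force: [-1.3, -1.2, 0.1]
grip_width: 0.004
finger_force: 0.0
```

Call:
{"op": "drive_tool", "data": {"targets": [0,0,0.03,0,0,0,0,0,0,0]}}

```text
time_s: 20.0
tool_pos: [0.5991, -0.1, 0.1304]
orientation: [[-0.82, 0.573, 0.001], [0.573, 0.82, 0.0], [-0.001, 0.001, -1.0]]
ft_force: [0.3, 0.2, 2.2]
grip_width: 0.003
finger_force: 1.4
```

Call:
{"op": "drive_tool", "data": {"targets": [0,0,0.03,0,0,0,0,0,0,0]}}

```text
time_s: 20.25
tool_pos: [0.5993, -0.0994, 0.1288]
orientation: [[-0.82, 0.572, 0.001], [0.572, 0.82, 0.002], [-0.0, 0.002, -1.0]]
ft_force: [0.3, 3.5, 4.7]
grip_width: 0.002
finger_force: 2.6
```

Call:
{"op": "drive_tool", "data": {"targets": [0,0,0.03,0,0,0,0,0,0,0]}}

```text
time_s: 20.5
tool_pos: [0.5996, -0.0992, 0.1282]
orientation: [[-0.82, 0.572, 0.002], [0.572, 0.82, 0.002], [-0.001, 0.003, -1.0]]
ft_force: [-2.8, 4.5, 10.1]
grip_width: -0.004
finger_force: 5.6
```

Call:
{"op": "drive_tool", "data": {"targets": [0,0,0.02,0,0,0,0,0,0,0,0,0,0,0,0]}}

```text
time_s: 20.88
tool_pos: [0.5998, -0.0991, 0.128]
orientation: [[-0.82, 0.572, 0.003], [0.572, 0.82, 0.002], [-0.002, 0.003, -1.0]]
ft_force: [-2.9, 5.2, 15.4]
grip_width: -0.005
finger_force: 7.9
```

Stiff contact at 15 N, so the board is bedded. I'll let the bubble settle.

Call:
{"op": "drive_tool", "data": {"targets": [0,0,0,0,0,0,0,0,0,0,0,0,0,0,0,0,0,0,0,0,0,0,0,0,0,0,0,0,0,0,0,0,0,0,0,0,0,0,0,0,0,0,0,0,0,0,0,0,0,0]}}

```text
time_s: 22.12
tool_pos: [0.5998, -0.0991, 0.1279]
orientation: [[-0.82, 0.572, 0.003], [0.572, 0.82, 0.002], [-0.002, 0.003, -1.0]]
ft_force: [-3.4, 5.7, 16.9]
grip_width: -0.001
finger_force: 7.9
```

Call:
{"op": "drive_tool", "data": {"targets": [0,0,0,0,0,0,0,0,0,0,0,0,0,0,0,0,0,0,0,0,0,0,0,0,0,0,0,0,0,0,0,0,0,0,0,0,0,0,0,0,0,0,0,0,0,0,0,0,0,0]}}

```text
time_s: 23.38
tool_pos: [0.5998, -0.0991, 0.1279]
orientation: [[-0.82, 0.572, 0.003], [0.572, 0.82, 0.002], [-0.002, 0.003, -1.0]]
ft_force: [-3.0, 6.4, 15.1]
grip_width: -0.002
finger_force: 7.9
```

```bash
python3 -c "
from bub import *
bubble('scene','pics/f.png')"
```

```text
scene vial 44.0 112.5 len 68.5 bubble mm from vial mid towards foot -3.4673564324671275 w>0 len 11.0
[104 115 105  92  79  70  54  48  69  98  97  72  70  71  74  73  76  92
 110 112  99  74  58  66  73  69  70  64  64  92 112 115 112 115 160 206
 213 212 187 130]
```

View pics/f.png

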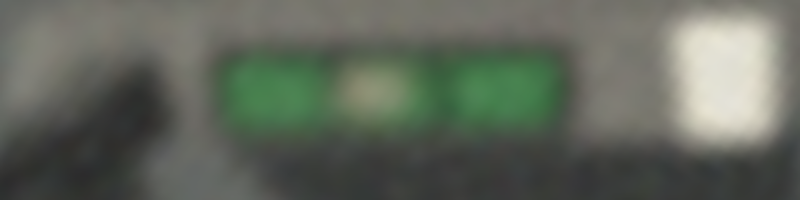

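The bubble, at x≈375, sits about 3.6 mm hinge-side of the vial middle (≈394), just outside tolerance. That needs about 0.24 rad more clockwise, so back to the knob.

Call:
{"op": "drive_tool", "data": {"targets": [0,0,-0.2,0,0,0,0,-0.6,0,0,0,0,-0.55,0,40,0.347,0.649,0,0,40,0.347,0.649,0,0,40,0.347,0.649,0,0,40,0.347,0.649,0,0,40,0,0,0,0,40,0,0,0,0,40,0,0,0,0,40]}}

```text
time_s: 24.68
tool_pos: [0.6197, 0.0739, 0.2062]
orientation: [[-0.819, 0.574, -0.0], [0.574, 0.819, -0.001], [-0.0, -0.001, -1.0]]
ft_force: [-0.6, -0.2, 0.6]
grip_width: 0.467
finger_force: 0.0
```

```bash
python3 -c "
from bub import *
bubble('scene')
c=read_camera('scene');find('scene','knob_grip',c,n=1)
b=c['color'];cv2.imwrite('pics/g.png',cv2.resize(b[160:235,200:300],(800,600),interpolation=cv2.INTER_CUBIC))"
```

```text
scene vial 42.5 107.5 len 65.0 bubble mm from vial mid towards foot 6.6181600231841315 w>0 len 20.5
[138 188 209 208 209 208 207 210 209 193 133  75  70  73  71  65  61  70
 113 178 207 199 171  99  67  71  64  92 172 209 209 208 210 211 209 211
 211 192 131 100]
scene call knob_grip 0.68 [0.6199 0.0739 0.1125]
```

View pics/g.png

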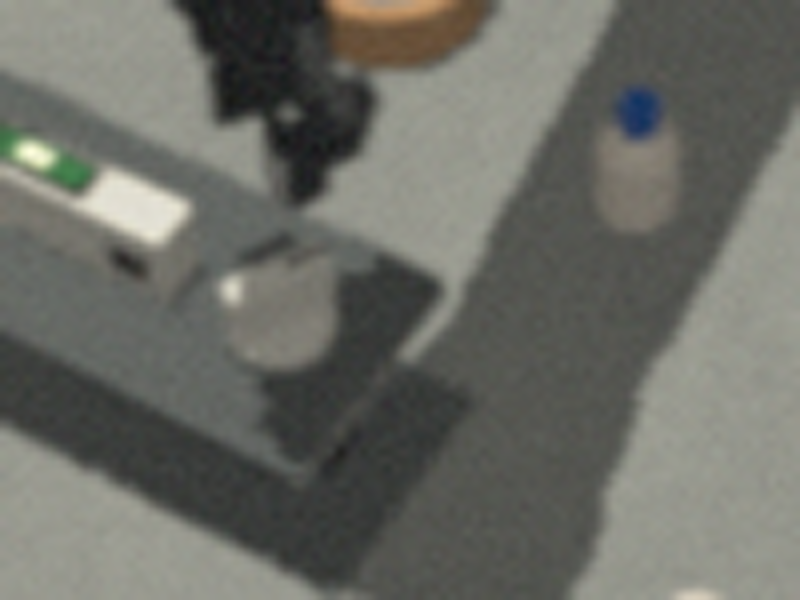

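The knob, around (280,300), has its bar in line with the jaws. The unpressed reading of about 6.6 agrees with −3 to −3.5 bedded. Gripping and turning.

Call:
{"op": "drive_tool", "data": {"targets": [0,0,0.5,0,40,0,0,0.5,0,40,0,0,0.3,0,40,0,0,0.1,0,40,0,0,0,0,40,0,0,0,0,8,0,0,0,0,8,0,0,0,0,8,0,0,0,0,8,0,0,0,0,8]}}

```text
time_s: 26.08
tool_pos: [0.6195, 0.0721, 0.1231]
orientation: [[-0.819, 0.574, -0.0], [0.574, 0.819, -0.007], [-0.003, -0.006, -1.0]]
ft_force: [-3.0, -8.1, 1.0]
grip_width: 0.146
finger_force: 52.1
```

Call:
{"op": "drive_tool", "data": {"targets": [0,0,0,0,8,0,0,-0.01,0.04,8,0,0,-0.01,0.04,8,0,0,-0.01,0.04,8,0,0,0,0,8,0,0,0,0,8]}}

```text
time_s: 26.82
tool_pos: [0.6194, 0.0721, 0.1248]
orientation: [[-0.659, 0.752, -0.0], [0.752, 0.659, -0.006], [-0.005, -0.005, -1.0]]
ft_force: [-3.2, -8.5, 0.6]
grip_width: 0.146
finger_force: 52.0
```

Call:
{"op": "drive_tool", "data": {"targets": [0,0,0,0,30,0,0,0,0,40,0,0,0,0,40,0,0,-0.3,0,40,0,0,-0.6,0,40,0,0,-0.4,0,0,-0.487,-0.54,0,0,0,-0.487,-0.54,0,0,0,-0.487,-0.54,0,0,0,-0.487,-0.54,0,0,0]}}

```text
time_s: 28.08
tool_pos: [0.5996, -0.0991, 0.2024]
orientation: [[-0.661, 0.751, 0.001], [0.751, 0.661, 0.0], [-0.0, 0.001, -1.0]]
ft_force: [0.1, -0.1, -0.2]
grip_width: 0.001
finger_force: 0.0
```

Call:
{"op": "drive_tool", "data": {"targets": [0,0,0,0,0,0,0,0,0,0,0,0,0.4,0,0,0,0,0.4,0,0,0,0,0.15,0,0,0,0,0,0,0,0,0,0,0,0]}}

```text
time_s: 28.95
tool_pos: [0.6004, -0.0978, 0.1462]
orientation: [[-0.661, 0.751, 0.002], [0.751, 0.661, -0.0], [-0.001, 0.001, -1.0]]
ft_force: [0.2, 1.3, 0.4]
grip_width: -0.003
finger_force: 0.0
```

Call:
{"op": "drive_tool", "data": {"targets": [0,0,0.06,0,0,0,0,0.06,0,0,0,0,0.06,0,0,0,0,0.04,0,0,0,0,0,0,0]}}

```text
time_s: 29.58
tool_pos: [0.5995, -0.0981, 0.1317]
orientation: [[-0.66, 0.751, -0.0], [0.751, 0.66, 0.0], [0.0, -0.0, -1.0]]
ft_force: [0.5, -0.1, 0.4]
grip_width: 0.002
finger_force: 0.0
```

Call:
{"op": "drive_tool", "data": {"targets": [0,0,0.04,0,0,0,0,0.03,0,0,0,0,0,0,0]}}

```text
time_s: 29.95
tool_pos: [0.6001, -0.0971, 0.129]
orientation: [[-0.661, 0.751, 0.002], [0.751, 0.661, 0.002], [-0.0, 0.003, -1.0]]
ft_force: [-1.5, 3.9, 7.9]
grip_width: 0.002
finger_force: 4.2
```

Call:
{"op": "drive_tool", "data": {"targets": [0,0,0.03,0,0,0,0,0,0,0,0,0,0,0,0,0,0,0,0,0,0,0,0,0,0,0,0,0,0,0,0,0,0,0,0,0,0,0,0,0,0,0,0,0,0,0,0,0,0,0]}}

```text
time_s: 31.2
tool_pos: [0.6005, -0.097, 0.1286]
orientation: [[-0.661, 0.751, 0.003], [0.751, 0.661, 0.002], [-0.001, 0.004, -1.0]]
ft_force: [-4.0, 4.5, 14.2]
grip_width: -0.001
finger_force: 7.5
```

Call:
{"op": "drive_tool", "data": {"targets": [0,0,0,0,0,0,0,0,0,0,0,0,0,0,0,0,0,0,0,0,0,0,0,0,0,0,0,0,0,0,0,0,0,0,0,0,0,0,0,0,0,0,0,0,0,0,0,0,0,0]}}

```text
time_s: 32.45
tool_pos: [0.6005, -0.097, 0.1287]
orientation: [[-0.661, 0.751, 0.003], [0.751, 0.661, 0.002], [-0.001, 0.004, -1.0]]
ft_force: [-3.5, 5.5, 15.6]
grip_width: -0.004
finger_force: 7.5
```

```bash
python3 -c "
from bub import *
bubble('scene','pics/h.png')"
```

```text
scene vial 43.5 111.0 len 67.5 bubble mm from vial mid towards foot -1.1321717990275602 w>0 len 11.5
[113 143 128  88  72  64  52  48  59  77  85  70  71  74  73  72  69  85
 109 114 109  86  61  66  69  69  68  61  70 100 114 110 111 114 149 197
 209 209 172 111]
```

View pics/h.png

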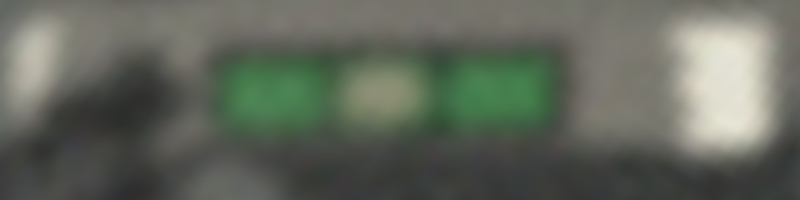

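The bubble, centre ≈381, stands between the lines at ≈330 and ≈438, about −1.1 mm off. I'll wait briefly to confirm it's steady.

Call:
{"op": "drive_tool", "data": {"targets": [0,0,0,0,0,0,0,0,0,0,0,0,0,0,0,0,0,0,0,0,0,0,0,0,0,0,0,0,0,0,0,0,0,0,0,0,0,0,0,0,0,0,0,0,0,0,0,0,0,0]}}

```text
time_s: 33.75
tool_pos: [0.6005, -0.097, 0.1286]
orientation: [[-0.661, 0.751, 0.003], [0.751, 0.661, 0.002], [-0.001, 0.004, -1.0]]
ft_force: [-4.4, 4.6, 14.7]
grip_width: 0.001
finger_force: 7.5
```

Call:
{"op": "drive_tool", "data": {"targets": [0,0,0,0,0,0,0,0,0,0,0,0,0,0,0,0,0,0,0,0,0,0,0,0,0,0,0,0,0,0,0,0,0,0,0,0,0,0,0,0,0,0,0,0,0,0,0,0,0,0]}}

```text
time_s: 35.0
tool_pos: [0.6005, -0.097, 0.1287]
orientation: [[-0.661, 0.751, 0.004], [0.751, 0.661, 0.002], [-0.001, 0.004, -1.0]]
ft_force: [-3.9, 4.0, 14.6]
grip_width: -0.001
finger_force: 7.5
```

```bash
python3 -c "
from bub import *
bubble('scene');bubble('scene')"
```

```text
scene vial 43.0 111.0 len 68.0 bubble mm from vial mid towards foot -0.5852006894853616 w>0 len 13.0
[113 142 130  87  72  64  53  45  55  80  85  69  70  74  69  70  67  85
 109 114 112  87  63  64  73  70  69  59  71 100 113 112 110 113 149 195
 212 210 173 112]
scene vial 43.5 110.5 len 67.0 bubble mm from vial mid towards foot -0.5279474648747708 w>0 len 12.0
[113 144 130  89  70  65  53  45  57  80  83  69  69  74  72  70  70  83
 109 115 111  91  64  65  71  71  68  63  72 101 114 113 110 113 146 196
 210 210 172 110]
```

```bash
python3 -c "
from cell import *
print(sign_off())"
```

```text
the job is handed in; nothing more can be done
None
```

I handed the job in at about 35 s, with the arm still pressing about 15 N on the level, the board bedded as far as the stiff contact shows, and the bubble steady between the lines, about 0.5 mm from the middle; no verdict came back.

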